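Light the chessboard: swing the lamp over and switch it on

ROBOT

A 6-joint arm with a two-finger parallel gripper is mounted at the origin on the work surface. World frame = base frame: x ahead of the robot, y to its left, z up, the work surface at z = 0. Lengths are in mm, angles in rad, forces in N, time in s.
With the tool pointing down it reaches from about 400 to 925 mm from the base axis. Payload 12.5 kg.
Tool frame: the origin (TCP) lies between the finger pads; the fingertips stand 11 mm ahead of it and the grasp point (between the pads) lies 8 mm behind it; z points along the fingers, y is the line along which they close (so a half turn about z gives the same grasp; the last joint's range is limited). The gripper opens to 95 mm and grips with 3 to 60 N. Pads are 20 mm wide; open, the fingers measure 119 mm over their backs; the gripper's body (75 mm by 180 mm) begins 59 mm behind the grasp point.
Start: joints at [-1.208, 0.491, 1.559, -0, 1.092, -0.106], TCP at [282.41, -557.579, 187.061] pointing down, gripper open.
Joint ranges: [-3.1, 3.1], [-0.84, 2.19], [0.05, 2.79], [-1.13, 4.28], [0.06, 2.93], [-2.69, 2.69]. Speed limits (rad/s): [2.22, 2.22, 2.79, 3.14, 3.14, 3.14].

INTERFACE

Orientations are given as a 3x3 rotation matrix whose columns are the frame's x, y, z axes.
In Python, from bench import ctrl, vision gives the robot as it stands.
- The arm moves only by the tool step_arm, never from a script. Its argument "targets" is a list that holds one entry, the list of rows, each a list of 7 numbers: the finger opening in cm, from 0 to 9.51, then the shift along the tool's x, y, z in cm, then the turn, a rotation vector about the tool's x, y, z in rad. A call has 1 to 12 rows; each row shifts and turns the commanded pose from where the row before left it, along the tool's axes as they then stand; what a row does not reach is not made up. A row lasts 1/10 s, in which the tool goes at most 50 mm and 8.59 degrees, less where a joint would pass 70% of its speed; a pose out of reach is approached as far as the arm can. A call is refused whole if a number of a shift passes 5 or a number of a turn 0.15, either way. A call with a gripper value outside its range is refused whole. The fingers move at their own pace and stop on an object; "force" is the grip in N (left out, the last holds). Time passes only in rows, so rows that do not move let the fingers close. It gives the time, the measured TCP pose, the force, the opening and the grip force at its end, in the units of the state.
- ctrl.observe(): the state, without advancing time (a new reading comes with each control period).
- vision.snapshot(name): name is "scene" or "top" or "wrist"; returns a dict with "image" (400x640x3 uint8, red, green, blue), "vfov" (degrees; the focal length in pixels is half the picture's height over the tangent of half this angle, whatever the lens; pixels are square), "cx", "cy" (the principal point, pixels), "rvec" (rotation vector, rad) and "tvec" (3), from world to camera coordinates, as OpenCV has them; the wrist camera has in their place "hand_eye" (4x4, takes a point from camera to tool coordinates, whose origin is the TCP and whose axes are the flange's). Camera axes: x right, y down, z forward; pixel columns grow to the right and rows downward; lengths in mm; the calibration is good to about 2 mm. A picture is of the moment at which its call begins: read the wrist's pose just before it. There is no depth.
- ctrl.job_done(): hands the job in; it is judged then, once.
The state is a dict: "time": time; "joints": joint angles; "qd": joint speeds; "effort": joint torques, N m; "position": TCP position; "orientation": TCP orientation; "wrist_force": force on the tool from outside, world axes, zero at the start; "torque": the same for the moment, N m; "width": finger opening in mm; "grasp_force": force on a finger pad.
Only numpy, scipy, OpenCV 4.12 (cv2) and the standard library are available. Lean on these libraries where they do the work, as an engineer would, in place of code of your own. Each camera call takes 0.05 s, during which the arm holds its last target. There are 200 camera calls.

TASK

We want to go on with our chess game: push the desk lamp's arm round with a fingertip until its shade hangs over the middle of the chessboard, and push the toggle switch on the lamp's foot right over to on. Only push, do not pinch or lift anything, and leave the lamp's foot, the board and the other things on the table where they are.

Things in the scene. Friction and masses are not known exactly. Their poses are not given: they have to be found in the camera images.
- lamp: White desk lamp standing loose (about 2.5 kg). Origin: axis of its upright post, at table height; z up, -x forward (roughly to the robot). Aluminium foot: x -135 to +45 mm, y -62 to +62 mm, top 22 mm high. Post 16 mm thick on the origin (38 mm collar at its foot); swivel on top 28 mm wide, ending 288 mm high. Toggle switch at x -105, y 0; a green dot at y +30 mm beside it marks the ON side.
- lamp_swivel (a joint): Angle (rad) of the lamp's arm about the post. 0: arm points along the lamp's -x (over the switch); at angle a it points along (-cos a, +sin a) in the lamp's x, y, so positive swings the shade to the lamp's +y. Stops at -2.6 and +2.6. Friction of 0.15 N m (about 1.4 N pushed 110 mm out) holds it where it is left.
- lamp_arm: Swinging arm with shade. Origin on the post's axis, 264 mm above the table; -x points along the arm. Straight level white tube 12 mm thick, from 40 mm behind the post (20 mm end cap) to 205 mm out. White conical shade under its end: 104 mm across at the lower rim, 40 mm at the top, 194 to 252 mm above the table; grey cap on it 20 mm across, up to 270 mm.
- push_point (a point): Point on the arm tube's centre line, 110 mm out from the post's axis, 264 mm above the table: a good place to push. Turns with the arm (its -x points to the shade).
- shade (a point): Centre of the shade's lower rim, 205 mm out from the post's axis, 194 mm above the table.
- lamp_switch (a joint): Angle (rad) of the toggle. 0: off, lever leaning 0.44 rad from upright to the lamp's -y. 0.88: on, leaning 0.44 rad to the lamp's +y (green dot side). Stops at both ends. Stiff: about 1 N at its tip (2 N halfway down) moves it, and it stays where it is left, so push it right over to its stop.
- toggle: The toggle's lever, 24 mm long from its pivot, 8 mm in diameter with a black sleeve on its upper 14 mm. Origin on its pivot, 25 mm above the table at the lamp's x = -105 mm, y = 0; its z points along the lever to the tip.
- toggle_tip (a point): Tip of the toggle's lever. Off: about 10 mm to the lamp's -y of the pivot and 47 mm above the table.
- chessboard: Opened magnetic travel chess set in red plastic, 173 mm by 174 mm, 16 mm thick, red and cream squares, game pieces up to 32 mm tall held on it. Origin: centre of its underside, which lies under the board's middle. It lies on the left or the right of the lamp, its middle 180 to 230 mm from the post.
- captured_white: White captured rook, 13 mm wide, 20 mm tall, standing in front of the lamp's foot. Origin: centre of its underside. Leave alone.
- captured_black: Black captured bishop, 13 mm wide, 25 mm tall, standing in front of the lamp's foot. Origin: centre of its underside. Leave alone.
- book: Blue paperback book, 176 mm by 124 mm, 24 mm thick, lying on the side of the lamp away from the board. Origin: centre of its underside. Leave alone.
- saucer: Empty white ceramic saucer, 140 mm across, 18 mm high, far out to the left or the right. Origin: centre of its underside. Leave alone.
- tea_glass_holder: Stainless steel tea glass holder with an empty glass in it, 80 mm across, 105 mm tall, wire handle reaching 67 mm out along its +y. Behind the lamp. Origin: centre of its underside. Leave alone.
- remote: Black remote control, 170 mm by 44 mm by 18 mm, far out on the other side from the saucer. Origin: centre of its underside. Leave alone.
Not all that is in view belongs to the job. Of the things that look like the chessboard, take the one that is farthest to the robot's left at the start.

How it is judged:
By the outcome, as a careful person would: the job done as asked, in the order asked, and still so for the second after the job is handed in, with the robot touching nothing.
It also fails if it takes over 56 s, if anything falls off the work surface, if the arm or the gripper's body presses on something with over 40 N, if the wrist force passes 120 N, or if a joint passes its speed limit or range.

## Working session

There is one attempt and no reset: what is moved stays moved. The work goes in short steps, Python scripts to look and compute and a tool call to move; the robot and the scene stay as the last step left them, time stands still between calls to the robot, and variables do not carry over. Pictures are saved under pics/ and viewed, at most 10 in all, crops included, and the job is handed in when it is done.

Besides the shell and the picture viewer there is one more tool, called after "Emit:" in YAML: its name, and indented under it one key for each argument. step_arm: Moves the arm, as the interface text tells. Its arguments: {"type":"object","properties":{"targets":{"type":"array","items":{"type":"array","items":{"type":"array","items":{"type":"number"}}}},"force":{"type":"number"}},"required":["targets"]}

```bash
mkdir -p pics; cat > h.py <<'E'
import numpy as np, cv2
from bench import ctrl, vision
def K(s):
    f=200/np.tan(np.radians(s["vfov"])/2); return np.array([[f,0,s["cx"]],[0,f,s["cy"]],[0,0,1.]])
def cam(s,st=None):
    "returns K,R,t world->cam"
    if "rvec" in s: return K(s),cv2.Rodrigues(np.array(s["rvec"],float))[0],np.array(s["tvec"],float).ravel()
    H=np.array(s["hand_eye"]);T=np.eye(4);T[:3,:3]=st["orientation"];T[:3,3]=st["position"]
    M=np.linalg.inv(T@H);return K(s),M[:3,:3],M[:3,3]
def ray(c,uv):
    k,R,t=c;d=R.T@np.linalg.inv(k)@np.array([uv[0],uv[1],1.]);return -R.T@t,d/np.linalg.norm(d)
def onz(c,uv,z):
    o,d=ray(c,uv);return o+d*(z-o[2])/d[2]
def tri(c1,u1,c2,u2):
    (a,d),(b,e)=ray(c1,u1),ray(c2,u2)
    s=np.linalg.lstsq(np.c_[d,-e],b-a,rcond=None)[0];p,q=a+s[0]*d,b+s[1]*e
    return (p+q)/2,np.linalg.norm(p-q)
def proj(c,P):
    k,R,t=c;p=k@(R@np.array(P,float)+t);return p[:2]/p[2]
def save(n,im): cv2.imwrite("pics/"+n+".png",cv2.cvtColor(im,cv2.COLOR_RGB2BGR))
E
python3 - <<'E'
from h import *
import pickle
a=vision.snapshot("top");b=vision.snapshot("scene");pickle.dump((a,b),open("s.pkl","wb"))
save("top0",a["image"]);save("scene0",b["image"])
st=ctrl.observe();print(st["time"],st["position"],st["orientation"],st["wrist_force"])
for s in(a,b):
  k,R,t=cam(s);print(k[0,0],-R.T@t,R)
E
```

```text
0.1 [ 282.29993271 -557.3338898   186.49692218] [[ 8.92103123e-01  4.51831663e-01 -4.07178516e-04]
 [ 4.51831841e-01 -8.92102610e-01  9.59768715e-04]
 [ 7.04088783e-05 -1.04018889e-03 -9.99999457e-01]] [-0.09099053 -0.4244219  -0.16527292]
515.4445729343269 [ 335.44515934   -2.4892449  1780.41931623] [[ 0.0123745  -0.99984914  0.01218866]
 [-0.99033728 -0.01393879 -0.13797743]
 [ 0.13812651 -0.01036348 -0.99036037]]
366.8188171975204 [1572.43381674  -15.02147651 1055.0750988 ] [[-7.81513730e-03  9.99927393e-01  9.17233903e-03]
 [ 6.55781981e-01  1.20496794e-02 -7.54854157e-01]
 [-7.54909874e-01  1.15765779e-04 -6.55828536e-01]]
```

View pics/top0.png

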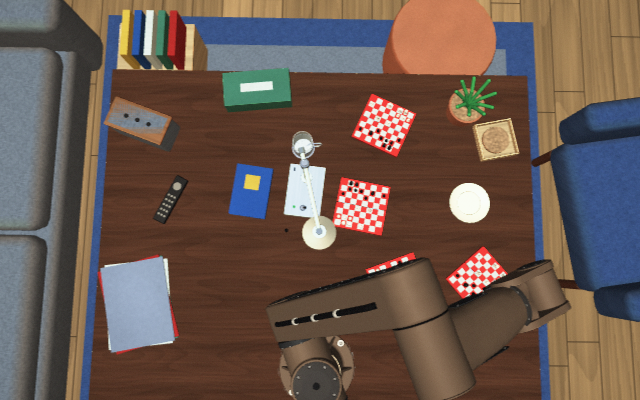

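View pics/scene0.png

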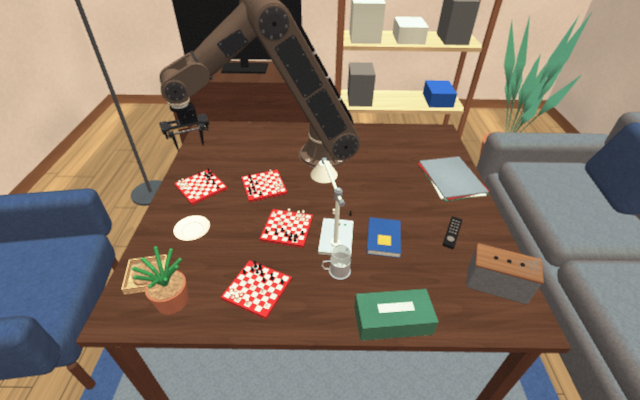

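The top view shows the lamp post near (305,158), shade near (319,232), foot near (305,190), and the leftmost board near (361,206) right of the lamp. The scene view shows the same board near (288,227).

```bash
python3 - <<'E'
from h import *
import pickle
a,b=pickle.load(open("s.pkl","rb"))
A=cv2.resize(a["image"][130:255,265:405],None,fx=5.5,fy=4.7,interpolation=cv2.INTER_CUBIC)
A=cv2.resize(a["image"][135:255,265:400],None,fx=4.8,fy=4.8,interpolation=cv2.INTER_CUBIC)
save("topc",A)
B=cv2.resize(b["image"][145:285,255:415],None,fx=4.2,fy=4.2,interpolation=cv2.INTER_CUBIC)
save("scenec",B)
# red boards
for n,s in(("top",a),("scene",b)):
  im=s["image"];h=cv2.cvtColor(im,cv2.COLOR_RGB2HSV);c=cam(s)
  m=(((h[...,0]<6)|(h[...,0]>174))&(h[...,1]>150)&(h[...,2]>120)).astype(np.uint8)
  m=cv2.morphologyEx(m,cv2.MORPH_CLOSE,np.ones((9,9)))
  for q in cv2.findContours(m,0,2)[0]:
    if cv2.contourArea(q)<400: continue
    bx=cv2.approxPolyDP(q,6,True)[:,0]
    P=np.array([onz(c,x,16) for x in bx]);print(n,bx.tolist(),P[:,:2].round().tolist(),P.mean(0).round(1), np.linalg.norm(np.diff(P,axis=0),axis=1).round())
E
```

```text
top [[483, 246], [446, 278], [462, 298], [507, 274]] [[405.0, -563.0], [295.0, -434.0], [229.0, -487.0], [311.0, -642.0]] [ 310.  -531.6   16. ] [169.  84. 176.]
top [[341, 177], [335, 226], [381, 235], [390, 187]] [[637.0, -75.0], [466.0, -56.0], [438.0, -214.0], [604.0, -246.0]] [ 536.3 -147.9   16. ] [172. 160. 170.]
top [[371, 94], [351, 136], [396, 156], [416, 113]] [[938.0, -180.0], [783.0, -109.0], [714.0, -267.0], [870.0, -339.0]] [ 826.4 -223.9   16. ] [169. 172. 172.]
scene [[249, 260], [220, 297], [266, 318], [291, 276]] [[717.0, -269.0], [874.0, -340.0], [949.0, -180.0], [786.0, -113.0]] [ 831.5 -225.5   16. ] [173. 177. 176.]
scene [[272, 209], [260, 240], [303, 247], [312, 214]] [[443.0, -215.0], [619.0, -242.0], [652.0, -77.0], [471.0, -47.0]] [ 546.  -145.2   16. ] [178. 169. 183.]
scene [[277, 169], [241, 176], [249, 202], [287, 193]] [[162.0, -221.0], [220.0, -383.0], [401.0, -318.0], [338.0, -160.0]] [ 280.  -270.6   16. ] [172. 193. 169.]
scene [[226, 185], [207, 169], [189, 176], [187, 187], [174, 183], [191, 204]] [[287.0, -439.0], [168.0, -553.0], [224.0, -623.0], [305.0, -610.0], [277.0, -676.0], [418.0, -561.0]] [ 280.  -576.8   16. ] [165.  90.  82.  72. 182.]
```

View pics/topc.png

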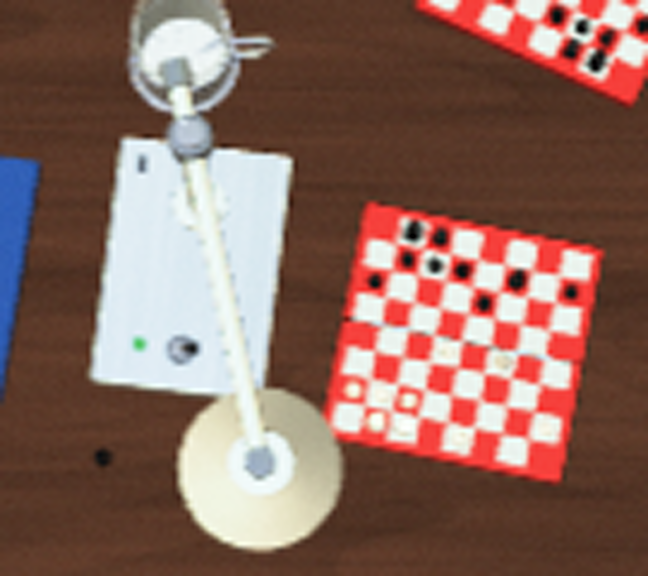

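View pics/scenec.png

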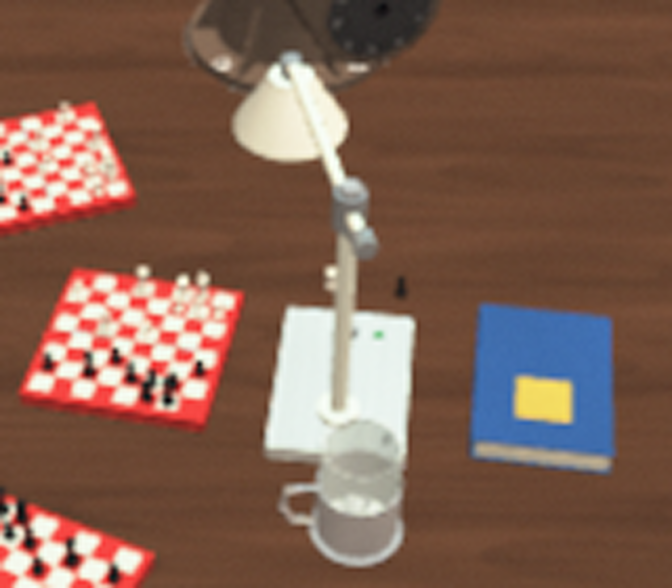

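The crops show: (top) foot corners (120,137),(292,157),(265,395),(92,380), swivel (190,136), shade cap (259,462), green dot (139,344), toggle (182,349), board corners (370,203),(603,248),(560,482),(325,437); (scene) swivel (351,188), cap (291,60), dot (378,335), captured pieces (331,278) and (401,290).

```bash
python3 - <<'E'
from h import *
import pickle
a,b=pickle.load(open("s.pkl","rb"));ca,cb=cam(a),cam(b)
T=lambda x,y:((x+.5)/4.8-.5+265,(y+.5)/4.8-.5+135)
S=lambda x,y:((x+.5)/4.2-.5+255,(y+.5)/4.2-.5+145)
F=[onz(ca,T(*p),22)[:2] for p in((120,137),(292,157),(265,395),(92,380))]
F2=[onz(cb,S(*p),22)[:2] for p in((265,455),(407,459),(413,318),(287,307))]
print("foot top",np.round(F),"scene",np.round(F2))
print(np.linalg.norm(np.diff(F+F[:1],axis=0),axis=1).round(),np.linalg.norm(np.diff(F2+F2[:1],axis=0),axis=1).round())
for n,t,s in(("swivel",(190,136),(351,188)),("cap",(259,462),(291,60)),("dot",(139,344),(378,335)),("boardA",(370,203),(205,422)),("boardfar",(603,248),(22,394)),("bC",(560,482),(78,270)),("bD",(325,437),(243,291)),("post foot",(200,205),(340,410)),("endcap",(176,72),(367,242))):
  P,e=tri(ca,T(*t),cb,S(*s));print(n,P.round(1),round(e,1))
print("swiv z280",onz(ca,T(190,136),283).round(1),"cap z270",onz(ca,T(259,462),270).round(1),"dot",onz(ca,T(139,344),22).round(1),"tog",onz(ca,T(178,349),27).round(1),onz(ca,T(190,348),45).round(1))
print("pieces",onz(cb,S(331,290),0).round(),onz(cb,S(401,298),0).round(),onz(ca,T(102,457),12).round())
B=[onz(ca,T(*p),16)[:2] for p in((370,203),(603,248),(560,482),(325,437))];print("board",np.round(B),np.mean(B,0).round(1))
B=[onz(cb,S(*p),16)[:2] for p in((205,422),(22,394),(78,270),(243,291))];print("board",np.round(B),np.mean(B,0).round(1))
E
```

```text
foot top [[682. 104.]
 [669. -21.]
 [496.  -4.]
 [505. 120.]] scene [[685. -21.]
 [688. 103.]
 [511. 119.]
 [498.  -2.]]
[125. 174. 124. 177.] [124. 177. 122. 188.]
swivel [632.1  44.9 281.8] 0.3
cap [432.9  -1.3 265.4] 1.5
dot [532.   85.7  19.1] 2.2
boardA [638.  -76.8  11.6] 2.5
boardfar [ 607.2 -245.8   12.4] 2.4
bC [ 437.7 -213.2   11.8] 4.4
bD [467.6 -46.2  13.7] 1.9
post foot [632.7  45.4  23.8] 1.1
endcap [676.2  55.9 264.1] 2.1
swiv z280 [631.8  44.7 283. ] cap z270 [432.6  -0.5 270. ] dot [531.7  86.7  22. ] tog [528.   58.6  27. ] [526.8  49.5  45. ]
pieces [450.  42.   0.] [460. 112.   0.] [451. 112.  12.]
board [[ 637.  -78.]
 [ 607. -247.]
 [ 438. -215.]
 [ 467.  -47.]] [ 537.3 -146.6]
board [[ 642.  -75.]
 [ 611. -244.]
 [ 442. -210.]
 [ 470.  -45.]] [ 541.3 -143.6]
```

Emit:
step_arm:
  targets:
    - [[0,0,0,-3.6,0,0,0],[0,0,0,-3.6,0,0,0],[0,0,0,-3.6,0,0,0],[0,0,0,-3.6,0,0,0],[0,2.44,-2.24,0,0,0,0],[0,2.44,-2.24,0,0,0,0],[0,2.44,-2.24,0,0,0,0],[0,2.44,-2.24,0,0,0,0],[0,2.44,-2.24,0,0,0,0],[0,2.44,-2.24,0,0,0,0],[0,2.44,-2.24,0,0,0,0],[0,2.44,-2.24,0,0,0,0]]

```text
time: 1.3
position: [375.7, -308.1, 330.8]
orientation: [[0.892, 0.452, -0.0], [0.452, -0.892, 0.0], [-0.0, -0.0, -1.0]]
wrist_force: [0.6, -0.6, -0.1]
width: 4.7
grasp_force: 0.0
```

Emit:
step_arm:
  targets:
    - [[0,2.44,-2.24,0,0,0,0],[0,2.44,-2.24,0,0,0,0],[0,2.44,-2.24,0,0,0,0],[0,2.44,-2.24,0,0,0,0],[0,2.44,-2.24,0,0,0,0],[0,2.44,-2.24,0,0,0,0],[0,2.44,-2.24,0,0,0,0],[0,2.44,-2.24,0,0,0,0],[0,2.44,-2.24,0,0,0,0],[0,2.44,-2.24,0,0,0,0],[0,0,0,0,0,0,0.12],[0,0,0,0,0,0,0.124]]

```text
time: 2.5
position: [492.1, 1.6, 330.6]
orientation: [[0.975, 0.22, -0.001], [0.22, -0.975, 0.0], [-0.001, -0.0, -1.0]]
wrist_force: [-0.4, 0.5, 0.3]
width: 0.1
grasp_force: 0.0
```

```bash
cat >> h.py <<'E'
def rel(x,y,z=None):
    st=ctrl.observe();p=np.array(st["position"]);R=np.array(st["orientation"])
    d=np.array([x,y,p[2] if z is None else z])-p
    print("t",round(st["time"],2),"pos",p.round(1),"yaw",round(np.arctan2(R[1,0],R[0,0]),3),"tilt",R[2].round(3),"F",np.round(st["wrist_force"],1),"w",round(st["width"],1),"j",np.round(st["joints"],2),"-> tool cm",(R.T@d/10).round(2))
E
python3 -c "
from h import *
rel(515.2,62.4,251)"
```

```text
t 2.5 pos [492.1   1.6 330.6] yaw 0.222 tilt [-0.001 -0.    -1.   ] F [-0.4  0.5  0.3] w 0.1 j [-0.13  0.17  1.65 -0.    1.32  1.22] -> tool cm [ 3.6  -5.42  7.96]
```

Emit:
step_arm:
  targets:
    - [[0,1.8,-2.7,0,0,0,0],[0,1.8,-2.7,0,0,0,0],[0,0,0,0,0,0,0],[0,0,0,2.6,0,0,0],[0,0,0,2.6,0,0,0],[0,0,0,2.8,0,0,0],[0,0,0,0,0,0,0],[0,0,0,0,0,0,0]]

```text
time: 3.3
position: [515.2, 60.9, 251.6]
orientation: [[0.975, 0.223, -0.0], [0.223, -0.975, -0.0], [-0.0, 0.0, -1.0]]
wrist_force: [0.1, -0.6, 0.3]
width: 0.3
grasp_force: 0.0
```

```bash
python3 -c "
from h import *
rel(515.2,62.4,251)
a=vision.snapshot('top');save('t1',cv2.resize(a['image'][120:280,240:440],None,fx=3,fy=3))
"
```

```text
t 3.3 pos [515.2  60.9 251.6] yaw 0.225 tilt [-0.  0. -1.] F [ 0.1 -0.6  0.3] w 0.3 j [-0.01  0.27  1.73 -0.    1.14  1.34] -> tool cm [ 0.03 -0.15  0.06]
```

View pics/t1.png

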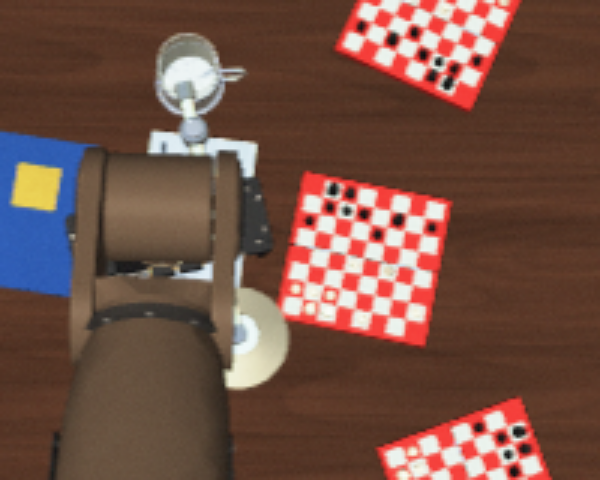

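Emit:
step_arm:
  targets:
    - [[0,0,0.8,0,0,0,0],[0,0,0.8,0,0,0,0],[0,0,0.7,0,0,0,0],[0,-0.09,0.66,0,0,0,-0.06],[0,-0.09,0.66,0,0,0,-0.06],[0,-0.09,0.66,0,0,0,-0.06],[0,-0.09,0.66,0,0,0,-0.06],[0,-0.09,0.66,0,0,0,-0.06],[0,-0.09,0.66,0,0,0,-0.06],[0,0,0,0,0,0,0]]

```text
time: 4.35
position: [530.0, -0.9, 251.2]
orientation: [[0.834, 0.552, 0.0], [0.552, -0.834, -0.0], [0.0, 0.0, -1.0]]
wrist_force: [-0.2, -0.2, -0.5]
width: 0.6
grasp_force: 0.0
```

```bash
python3 -c "
from h import *
rel(515.2,62.4,251)
a=vision.snapshot('top');save('t2',cv2.resize(a['image'][120:280,240:440],None,fx=3,fy=3))
"
```

```text
t 4.35 pos [530.   -0.9 251.2] yaw 0.585 tilt [ 0.  0. -1.] F [-0.2 -0.2 -0.5] w 0.6 j [-0.13  0.29  1.7  -0.    1.15  0.86] -> tool cm [ 2.26 -6.09  0.02]
```

View pics/t2.png

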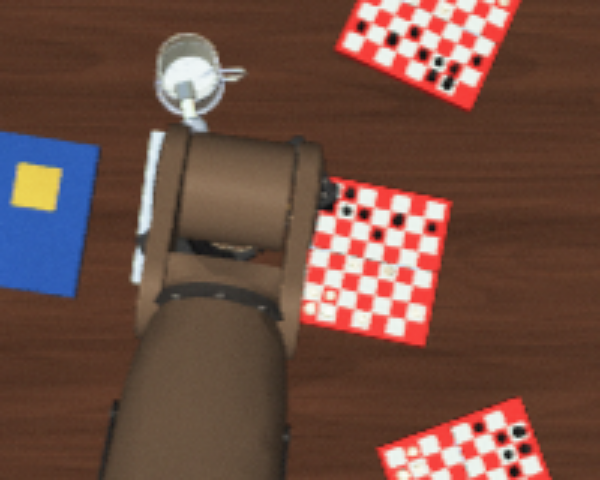

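The arm has swung with the tool (the shade is hidden below the wrist; the foot is unchanged). Continuing.

Emit:
step_arm:
  targets:
    - [[0,-0.09,0.66,0,0,0,-0.06],[0,-0.09,0.66,0,0,0,-0.06],[0,-0.09,0.66,0,0,0,-0.06],[0,-0.09,0.66,0,0,0,-0.06],[0,-0.09,0.66,0,0,0,-0.06],[0,-0.09,0.66,0,0,0,-0.06],[0,-0.06,0.44,0,0,0,-0.04],[0,0,0,0,0,0,0]]

```text
time: 5.2
position: [555.5, -35.9, 251.0]
orientation: [[0.554, 0.832, 0.0], [0.832, -0.554, -0.0], [-0.0, 0.0, -1.0]]
wrist_force: [0.3, 1.1, -1.2]
width: 0.3
grasp_force: 0.0
```

```bash
python3 -c "
from h import *
rel(515.2,62.4,251)
b=vision.snapshot('scene');save('s2',cv2.resize(b['image'][125:285,225:425],None,fx=3.5,fy=3.5,interpolation=2))
a=vision.snapshot('top');import pickle;pickle.dump((a,b),open('s2.pkl','wb'))
print(proj(cam(b),[541,-140,270]),proj(cam(b),[632,45,288]))
"
```

```text
t 5.2 pos [555.5 -35.9 251. ] yaw 0.983 tilt [-0.  0. -1.] F [ 0.3  1.1 -1.2] w 0.3 j [-0.18  0.33  1.64 -0.    1.17  0.4 ] -> tool cm [ 5.95 -8.8   0.  ]
[284.81470591 174.92486555] [338.25463633 187.93165295]
```

View pics/s2.png

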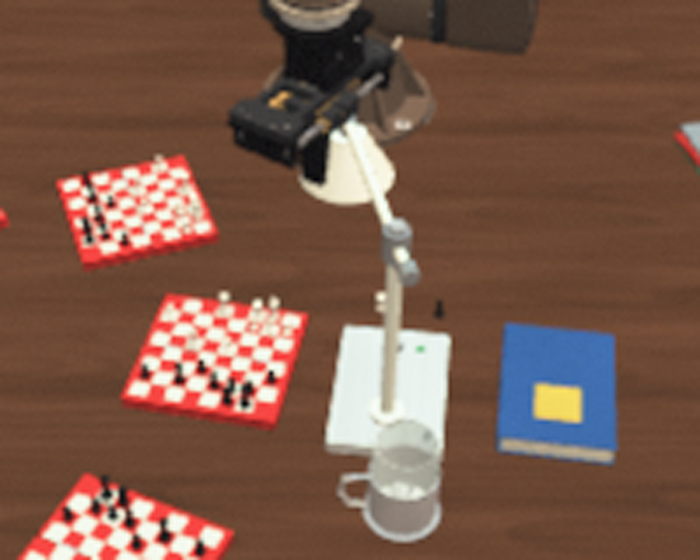

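The scene view shows the shade still at about pixel (325,172), i.e. the tube did not follow, and the finger now stands on the other side of it. Checking the geometry.

```bash
python3 - <<'E'
from h import *
import pickle
a,b=pickle.load(open("s2.pkl","rb"));a0,b0=pickle.load(open("s.pkl","rb"))
c=cam(b);q=lambda p:((proj(c,p)-[225,125])*3.5).round()
for n,p in(("tip",(555.5,-35.9,240)),("tcp",(555.5,-35.9,251)),("grip40up",(555.5,-35.9,300)),("pushpt old",(524.8,20.5,264)),("cap old",(432.7,-.5,270)),("swivel",(632,45,288))): print(n,q(p))
ph=.983;print("pushpt expected",q((632-110*np.cos(ph),45-110*np.sin(ph),264)),"cap exp",q((632-205*np.cos(ph),45-205*np.sin(ph),270)))
save("s2z",cv2.resize(b["image"][135:215,285:355],None,fx=8,fy=7.4,interpolation=2))
E
```

```text
tip [312. 208.]
tcp [312. 200.]
grip40up [312. 161.]
pushpt old [368. 172.]
cap old [348. 115.]
swivel [396. 220.]
pushpt expected [301. 199.] cap exp [225. 161.]
```

View pics/s2z.png

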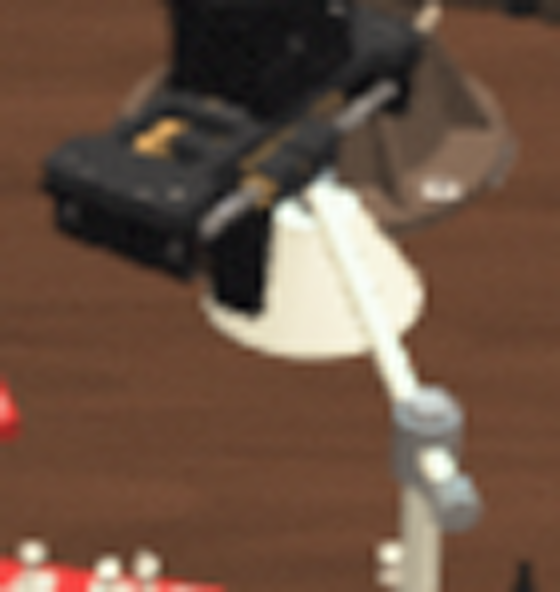

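The zoom shows the finger's bottom at about px (315,177); a tip at z=240 should be at (314,184), so the closed tips stand about 30 mm higher than assumed and slid over the tube. I'll move clear and measure the tip height, closed and open.

Emit:
step_arm:
  targets:
    - [[0,0,2.5,0,0,0,0],[0,0,2.5,0,0,0,0],[0,0,0,0,0,0,0],[0,0,0,0,0,0,0]]

```text
time: 5.7
position: [596.5, -63.1, 250.6]
orientation: [[0.554, 0.832, -0.001], [0.832, -0.554, 0.0], [-0.0, -0.001, -1.0]]
wrist_force: [0.4, -0.2, 0.5]
width: 0.4
grasp_force: 0.0
```

```bash
cat >> h.py <<'E'
def tipmask(half=14):
    st=ctrl.observe();b=vision.snapshot("scene");c=cam(b);p=np.array(st["position"])
    print(p.round(1),"w",st["width"]);u,v=proj(c,p)
    for z in(-11,-50,20,50):print(-11 if z==-11 else z,proj(c,p+[0,0,z]).round(1))
    g=b["image"].max(2);u0,v0=int(round(u)),int(round(v));print("cols",u0-half,"rows",v0-26)
    for r in range(v0-26,v0+12):print(r,"".join("#" if x<60 else ("+" if x<90 else ".") for x in g[r,u0-half:u0+half+1]))
E
python3 -c "
from h import *
tipmask()"
```

```text
[596.5 -63.1 250.6] w 0.4311889551602306
-11 [306.2 191.9]
-50 [306.3 200.4]
20 [306.  184.9]
50 [305.9 177.9]
cols 292 rows 163
163 +....+####++###+..++++####+..
164 +++++####++###+.+++++#++#+...
165 ++++++###+####+++#++####+....
166 +++++++++#####....#####+.....
167 ++++++++++####....+###+......
168 ..+++++++####+.....##........
169 ..+++.++####+.....+#.........
170 ####+++####+...+++#..........
171 ##########+...#####..........
172 ########+....#####+..........
173 ########+..+######...........
174 #########++#######...........
175 ##################...........
176 ##################...........
177 #########+########+..........
178 +########++#######+..........
179 .++######++#######+..........
180 ...+++##+.+#######+..........
181 ......++..+#######+..........
182 ..........+#######+..........
183 ...........+######+..........
184 ............++####+..........
185 ..............++++...........
186 .............................
187 .............................
188 .............................
189 .............................
190 .............................
191 .............................
192 .............................
193 .............................
194 .............................
195 .............................
196 .............................
197 .............................
198 .............................
199 .............................
200 .............................
```

Emit:
step_arm:
  targets:
    - [[0,0,0,-3,0,0,0],[0,0,0,-3,0,0,0],[0,1.48,-3.43,0,0,0,0],[0,1.48,-3.43,0,0,0,0],[0,1.48,-3.43,0,0,0,0],[0,1.48,-3.43,0,0,0,0],[0,0,0,0,0,0,0.126],[0,0,0,0,0,0,0.126],[0,0,0,0,0,0,0.126],[0,0,0,0,0,0,0.126],[0,0,0,0,0,0,0.126],[0,0,0,0,0,0,0.126]]

```text
time: 6.95
position: [514.4, 62.4, 311.3]
orientation: [[0.975, 0.222, 0.0], [0.222, -0.975, 0.0], [0.0, 0.0, -1.0]]
wrist_force: [-0.6, -0.2, 0.2]
width: 0.1
grasp_force: 0.0
```

```bash
python3 -c "
from h import *
rel(515.2,62.4,226)"
```

```text
t 6.95 pos [514.4  62.4 311.3] yaw 0.224 tilt [ 0.  0. -1.] F [-0.6 -0.2  0.2] w 0.1 j [-0.01  0.23  1.63  0.    1.28  1.34] -> tool cm [0.08 0.01 8.53]
```

Emit:
step_arm:
  targets:
    - [[0,0.08,0,2.8,0,0,0],[0,0,0,2.9,0,0,0],[0,0,0,2.8,0,0,0],[0,0,0,0,0,0,0],[0,0,0.8,0,0,0,0],[0,0,0.8,0,0,0,0],[0,0,0.9,0,0,0,0],[0,-0.06,0.44,0,0,0,-0.04],[0,-0.06,0.44,0,0,0,-0.04],[0,-0.06,0.44,0,0,0,-0.04],[0,-0.06,0.44,0,0,0,-0.04],[0,-0.06,0.44,0,0,0,-0.04]]

```text
time: 8.15
position: [526.0, 15.1, 226.9]
orientation: [[0.909, 0.417, 0.001], [0.417, -0.909, 0.0], [0.001, 0.0, -1.0]]
wrist_force: [-1.3, 0.5, 0.3]
width: 0.6
grasp_force: 0.7
```

```bash
cat >> h.py <<'E'
def shade(off=0):
    "cream pixels in the scene view -> shade blob; expected cap & blob"
    st=ctrl.observe();R=np.array(st["orientation"]);ph=np.arctan2(R[1,0],R[0,0])
    b=vision.snapshot("scene");c=cam(b);im=b["image"].astype(int)
    m=((im[...,0]>170)&(im[...,0]-im[...,2]>15)&(im[...,0]-im[...,2]<70)&(im[...,0]-im[...,1]<40)).astype(np.uint8)
    m[:120]=0;m[260:]=0;m[:,:230]=0;m[:,380:]=0
    n,l,s,ce=cv2.connectedComponentsWithStats(m)
    for i in range(1,n):
        if s[i,4]>60: print("cream",s[i].tolist(),ce[i].round(1))
    print("yaw",ph.round(3))
    for p_ in(.225,ph): print("exp shade",np.round(p_,3),proj(c,[632-205*np.cos(p_),45-205*np.sin(p_),220]).round(1))
    return b
E
python3 -c "
from h import *
rel(515.2,62.4,226);shade()
import pickle
b=pickle.load(open('s.pkl','rb'))[1];vision.snapshot=lambda n:b
shade()"
```

```text
t 8.15 pos [526.   15.1 226.9] yaw 0.43 tilt [ 0.001  0.    -1.   ] F [-1.3  0.5  0.3] w 0.6 j [-0.1   0.31  1.75  0.    1.09  1.04] -> tool cm [ 0.99 -4.75  0.09]
cream [303, 165, 32, 25, 345] [315.4 176.4]
cream [263, 178, 22, 17, 95] [272.9 185.3]
cream [333, 202, 7, 41, 169] [336.2 221.1]
yaw 0.43
exp shade 0.225 [324.1 168.6]
exp shade 0.43 [313.6 170.5]
cream [311, 161, 24, 28, 304] [321.2 174.2]
cream [329, 163, 9, 18, 73] [333.2 171.4]
cream [261, 173, 24, 22, 116] [272.2 184.2]
cream [333, 202, 7, 41, 159] [336.1 222.2]
yaw 0.432
exp shade 0.225 [324.1 168.6]
exp shade 0.432 [313.5 170.6]
```

The arm now follows. Continuing the arc.

Emit:
step_arm:
  targets:
    - [[0,-0.08,0.55,0,0,0,-0.05],[0,-0.08,0.55,0,0,0,-0.05],[0,-0.08,0.55,0,0,0,-0.05],[0,-0.08,0.55,0,0,0,-0.05],[0,-0.08,0.55,0,0,0,-0.05],[0,-0.08,0.55,0,0,0,-0.05],[0,-0.08,0.55,0,0,0,-0.05],[0,-0.08,0.55,0,0,0,-0.05],[0,-0.08,0.55,0,0,0,-0.05],[0,-0.08,0.55,0,0,0,-0.05],[0,-0.06,0.44,0,0,0,-0.04],[0,0,0,0,0,0,0]]

```text
time: 9.4
position: [556.1, -36.1, 226.6]
orientation: [[0.567, 0.824, 0.001], [0.824, -0.567, -0.0], [0.0, 0.001, -1.0]]
wrist_force: [-0.2, -0.0, 0.1]
width: 0.3
grasp_force: 0.0
```

```bash
python3 -c "
from h import *
rel(515.2,62.4,226);b=shade()
a=vision.snapshot('top')
A=cv2.resize(a['image'][130:260,255:400],None,fx=2.7,fy=3.5,interpolation=2);A=cv2.resize(a['image'][130:260,255:400],None,fx=2.7,fy=2.7,interpolation=2)
B=cv2.resize(b['image'][145:275,255:400],None,fx=2.7,fy=2.7,interpolation=2)
save('p9',np.hstack([A,B]))
"
```

```text
t 9.4 pos [556.1 -36.1 226.6] yaw 0.968 tilt [ 0.     0.001 -1.   ] F [-0.2 -0.   0.1] w 0.3 j [-0.18  0.35  1.68 -0.    1.11  0.42] -> tool cm [ 5.8  -8.95  0.05]
cream [261, 174, 74, 22, 600] [290.9 185.7]
cream [333, 202, 7, 41, 168] [336.2 221.2]
yaw 0.968
exp shade 0.225 [324.1 168.6]
exp shade 0.968 [290.5 181.7]
```

View pics/p9.png

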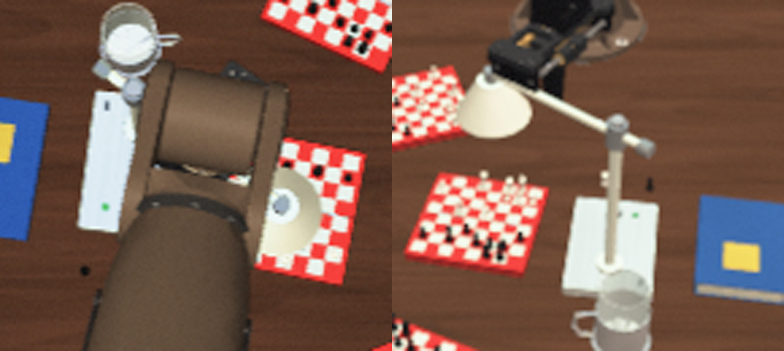

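The shade now hangs over the board's near part: cap at top px (359.5,206), scene px (291,173); foot and other things are unmoved.

```bash
python3 - <<'E'
from h import *
a=vision.snapshot("top");b=vision.snapshot("scene")
U=lambda x,o:(x+.5)/2.7-.5+o
t=(U(283,255),U(206,130));s=(U(489-392,255),U(76,145))
im=a["image"]; 
# refine: grey-blue cap in top view
sub=im[195:217,348:372].astype(int);m=(sub[...,2]-sub[...,0]>0)&(sub.max(2)<200)
ys,xs=np.nonzero(m);t2=(xs.mean()+348,ys.mean()+195);print(t,t2,m.sum())
for q in(t,t2):
  P=onz(cam(a),q,268);print(P.round(1),np.arctan2(45-P[1],632-P[0]).round(3),np.hypot(45-P[1],632-P[0]).round(1))
print(tri(cam(a),t,cam(b),s))
E
```

```text
(359.5, 205.98148148148147) (np.float64(358.8125), np.float64(205.46875)) 32
[ 507.8 -120.4  268. ] 0.927 206.9
[ 509.3 -118.4  268. ] 0.927 204.3
(array([ 509.23429669, -121.87825649,  255.6009904 ]), np.float64(0.9499150250016377))
```

Emit:
step_arm:
  targets:
    - [[0,-0.06,0.44,0,0,0,-0.04],[0,-0.06,0.44,0,0,0,-0.04],[0,-0.06,0.44,0,0,0,-0.04],[0,-0.06,0.44,0,0,0,-0.04],[0,-0.03,0.22,0,0,0,-0.02],[0,0,0,0,0,0,0],[0,0,0,0,0,0,0]]

```text
time: 10.3
position: [571.3, -47.5, 226.1]
orientation: [[0.41, 0.912, 0.0], [0.912, -0.41, -0.0], [0.0, 0.0, -1.0]]
wrist_force: [0.0, -0.2, -0.3]
width: 0.7
grasp_force: 0.0
```

```bash
cat >> h.py <<'E'
def capfind():
    a=vision.snapshot("top");im=a["image"];c=cam(a)
    u,v=proj(c,[541.7,-139,268]).round().astype(int);sub=im[v-11:v+12,u-12:u+13].astype(int)
    m=((sub[...,2]-sub[...,0]>0)&(sub.max(2)<200)&(sub.max(2)>90)).astype(np.uint8)
    n,l,s,ce=cv2.connectedComponentsWithStats(m);i=1+np.argmax(s[1:,4]);q=ce[i]+[u-12,v-11]
    P=onz(c,q,268);print("cap",q.round(1),s[i],P.round(1),"phi",np.arctan2(45-P[1],632-P[0]).round(3),"r",np.hypot(45-P[1],632-P[0]).round(1))
    return a
E
python3 -c "
from h import *
rel(515.2,62.4,226);capfind()"
```

```text
t 10.3 pos [571.3 -47.5 226.1] yaw 1.148 tilt [ 0.  0. -1.] F [ 0.  -0.2 -0.3] w 0.7 j [-0.2   0.38  1.64 -0.    1.12  0.22] -> tool cm [ 7.72 -9.63  0.  ]
cap [365.  195.8] [ 8  9  6  7 31] [ 538.3 -136.6  268. ] phi 1.094 r 204.3
```

Emit:
step_arm:
  targets:
    - [[0,-0.03,0.22,0,0,0,-0.02],[0,0,0,0,0,0,0],[0,0,0,0,0,0,0],[0,0,-1,0,0,0,0],[0,0,-2,0,0,0,0],[0,0,-3,0,0,0,0],[0,0,0,-3,0,0,0],[0,0,0,-4,0,0,0],[0,0,0,-4,0,0,0],[0,0,-4,0,0,0,0],[0,0,-4,0,0,0,0],[0,0,0,0,0,0,0]]

```text
time: 11.55
position: [440.6, 7.4, 336.8]
orientation: [[0.39, 0.921, 0.001], [0.921, -0.39, -0.0], [0.0, 0.001, -1.0]]
wrist_force: [1.0, 0.2, -0.1]
width: 0.7
grasp_force: 0.0
```

```bash
python3 - <<'E'
from h import *
rel(500,60,226);a=capfind();b=vision.snapshot("scene")
im=b["image"];c=cam(b)
# lamp foot / pieces unchanged? compare with start in scene
import pickle;a0,b0=pickle.load(open("s.pkl","rb"))
d=np.abs(im.astype(int)-b0["image"]).max(2)
for n,(x,y,z) in {"foot":(590,50,22),"rook":(450,42,10),"bishop":(453,112,10),"dot":(531,85,22),"board far":(607,-246,16),"holder":(700,60,50)}.items():
  u,v=proj(c,[x,y,z]).round().astype(int);print(n,(u,v),d[v-3:v+4,u-3:u+4].mean().round(1))
# toggle in scene: gray print of dark pixels around it
u,v=proj(c,[527.4,54.1,35]).round().astype(int);print("tog exp px off-tip",proj(c,[526.5,44,47]),"pivot",proj(c,[527.4,54.1,25]))
E
```

```text
t 11.55 pos [440.6   7.4 336.8] yaw 1.17 tilt [ 0.     0.001 -1.   ] F [ 1.   0.2 -0.1] w 0.7 j [-0.13  0.08  1.74  0.    1.32  0.27] -> tool cm [ 7.15  3.41 11.08]
cap [365.5 194.9] [ 8  8  7  7 33] [ 541.  -138.1  268. ] phi 1.109 r 204.5
foot (np.int64(336), np.int64(234)) 1.3
rook (np.int64(333), np.int64(212)) 1.4
bishop (np.int64(350), np.int64(213)) 2.2
dot (np.int64(345), np.int64(224)) 0.8
board far (np.int64(259), np.int64(238)) 1.7
holder (np.int64(340), np.int64(251)) 1.3
tog exp px off-tip [334.6620653  218.26561798] pivot [337.00185265 222.42374496]
```

The swivel is done (φ 1.109 against 1.113 wanted). Next the toggle: turn the tool so y lies along the lamp's -y and tilt the wrist back toward the robot for clearance from the swung arm.

Emit:
step_arm:
  targets:
    - [[0,0,0,0,0,0,0.14],[0,0,0,0,0,0,0.14],[0,0,0,0,0,0,0.14],[0,0,0,0,0,0,0.14],[0,0,0,0,0,0,0.14],[0,0,0,0,0,0,0.14],[0,0,0,0,0,0,0.14],[0,0,0,0,0,0,0.14],[0,0,0,0,0,0,0.137],[0,0,0,0,0.12,0,0],[0,0,0,0,0.12,0,0],[0,0,0,0,0,0,0]]

```text
time: 12.85
position: [445.0, 4.2, 335.2]
orientation: [[0.996, -0.089, 0.021], [-0.092, -0.967, 0.239], [-0.001, -0.24, -0.971]]
wrist_force: [-0.0, 0.2, 0.3]
width: 0.7
grasp_force: 0.0
```

```bash
python3 - <<'E'
from h import *
rel(524,22,336);print(np.array(ctrl.observe()["orientation"]).round(3))
E
```

```text
t 12.85 pos [445.    4.2 335.2] yaw -0.092 tilt [-0.001 -0.24  -0.971] F [-0.   0.2  0.3] w 0.7 j [-0.3   0.1   1.76  0.24  1.35  1.3 ] -> tool cm [ 7.71 -2.45  0.51]
[[ 0.996 -0.089  0.021]
 [-0.092 -0.967  0.239]
 [-0.001 -0.24  -0.971]]
```

That tilt went to x by a column slip; undoing it and tilting about y.

Emit:
step_arm:
  targets:
    - [[0,0,0,0,-0.12,0,0],[0,0,0,0,-0.12,0,0],[0,0,0,0,0,0.12,0],[0,0,0,0,0,0.12,0],[0,0,0,0,0,0.11,0],[0,0,0,0,0,0,0]]

```text
time: 13.45
position: [443.0, 6.5, 336.0]
orientation: [[0.935, -0.088, 0.344], [-0.082, -0.996, -0.032], [0.345, 0.002, -0.938]]
wrist_force: [0.9, -0.0, -1.0]
width: 0.6
grasp_force: 0.0
```

```bash
python3 - <<'E'
from h import *
R=np.array(ctrl.observe()["orientation"]);print(R.round(3))
rel(530,22.3,120);rel(530,22.3,335)
E
```

```text
[[ 0.935 -0.088  0.344]
 [-0.082 -0.996 -0.032]
 [ 0.345  0.002 -0.938]]
t 13.45 pos [443.    6.5 336. ] yaw -0.087 tilt [ 0.345  0.002 -0.938] F [ 0.9 -0.  -1. ] w 0.6 j [-0.15 -0.08  1.95  0.02  0.91  1.5 ] -> tool cm [ 0.54 -2.37 23.22]
t 13.45 pos [443.    6.5 336. ] yaw -0.087 tilt [ 0.345  0.002 -0.938] F [ 0.9 -0.  -1. ] w 0.6 j [-0.15 -0.08  1.95  0.02  0.91  1.5 ] -> tool cm [ 7.97 -2.34  3.04]
```

Emit:
step_arm:
  targets:
    - [[0,0.27,-1.2,0,0,0,0],[0,0.27,-1.2,0,0,0,0],[0,0,0,3.8,0,0,0],[0,0,0,4,0,0,0],[0,0,0,4,0,0,0],[0,0,0,4,0,0,0],[0,0,0,4,0,0,0],[0,0,0,3.4,0,0,0],[0,0,0,0,0,0,0],[0,0,0,0,0,0,0]]

```text
time: 14.45
position: [531.1, 22.6, 119.7]
orientation: [[0.937, -0.088, 0.339], [-0.082, -0.996, -0.03], [0.341, 0.0, -0.94]]
wrist_force: [-0.6, -0.7, -0.4]
width: 0.6
grasp_force: 0.0
```

```bash
python3 - <<'E'
from h import *
rel(530.5,21.7,60);tipmask()
E
```

```text
t 14.45 pos [531.1  22.6 119.7] yaw -0.088 tilt [ 0.341  0.    -0.94 ] F [-0.6 -0.7 -0.4] w 0.6 j [-0.08  0.35  2.11 -0.01  0.33  1.59] -> tool cm [-2.08  0.09  5.6 ]
[531.1  22.6 119.7] w 0.5978108275806836
-11 [329.7 207.4]
-50 [329.4 214.8]
20 [329.9 201.4]
50 [330.1 195.3]
cols 316 rows 179
179 ........+#####++#####........
180 ........+######++####+.......
181 .........++##########+.......
182 ...........+#######+++.......
183 ............#######..........
184 ............######+..........
185 ...........+######+..........
186 ...........+######+..........
187 ...........+######+..........
188 ............######+..........
189 ..............+###...........
190 .................+...........
191 .............................
192 .............................
193 .............................
194 ............+#+..............
195 ............+####............
196 ............+###+............
197 ............+###+............
198 .............+##.............
199 .............+#+.............
200 ..............+..............
201 .............................
202 .............................
203 .............................
204 .............................
205 .............................
206 .............................
207 .............................
208 .............................
209 .............................
210 .............................
211 .............................
212 .............................
213 .............................
214 .............................
215 .............................
216 .............................
```

The tip rows (194–200, below the occluding lamp tube) again put the tip about 20 mm above the TCP. Descending beside the toggle.

Emit:
step_arm:
  targets:
    - [[0,-0.61,0.02,1.69,0,0,0],[0,-0.61,0.02,1.69,0,0,0],[0,-0.61,0.02,1.69,0,0,0],[0,-0.61,0.02,1.69,0,0,0],[0,-0.61,0.02,1.69,0,0,0],[0,0,0,0,0,0,0],[0,-0.17,0,0.47,0,0,0],[0,-0.17,0,0.47,0,0,0],[0,0,0,0,0,0,0]]

```text
time: 15.4
position: [533.3, 21.6, 23.9]
orientation: [[0.937, -0.088, 0.338], [-0.083, -0.996, -0.03], [0.339, 0.0, -0.941]]
wrist_force: [-0.4, 0.1, 0.2]
width: 0.2
grasp_force: 0.0
```

```bash
cat >> h.py <<'E'
def tog(old=None):
    for n,half in(("scene",11),("top",9)):
        b=vision.snapshot(n);c=cam(b);u,v=proj(c,[527.4,54.1,36]).round().astype(int)
        print(n,"off",proj(c,[526.5,44.2,47]).round(1),"on",proj(c,[528.3,64,47]).round(1),"pivot",proj(c,[527.4,54.1,25]).round(1))
        g=b["image"].max(2)
        for r in range(v-8,v+9):print(r,u-half,"".join("#" if x<60 else("+" if x<110 else("-" if x<160 else ".")) for x in g[r,u-half:u+half+1]))
E
python3 - <<'E'
from h import *
rel(530.5,21.7,20);tog()
E
```

```text
t 15.4 pos [533.3  21.6  23.9] yaw -0.088 tilt [ 0.339  0.    -0.941] F [-0.4  0.1  0.2] w 0.2 j [-0.08  0.54  2.19 -0.04  0.07  1.62] -> tool cm [-0.4   0.01  0.27]
scene off [334.7 218.3] on [339.7 218.6] pivot [337.  222.4]
212 326 ++####-.......+++++++++
213 326 ++####-.......+++++++++
214 326 ++###++--.....+++++++++
215 326 ++###+++-....--------++
216 326 -+###+---....---+++++++
217 326 --+##+---....----------
218 326 ..-+--.......----------
219 326 ....................---
220 326 .......................
221 326 .......................
222 326 .......................
223 326 .......................
224 326 .............-.........
225 326 .......................
226 326 .......................
227 326 .......................
228 326 .......................
top off [305.7 207.2] on [299.9 206.5] pivot [303.  207.6]
199 294 ...................
200 294 ...................
201 294 ...................
202 294 ...................
203 294 ...........-.......
204 294 -.........-####++..
205 294 --..----+++#####+++
206 294 ++---------#####+--
207 294 ++----+---+#####+--
208 294 ################+-+
209 294 ###################
210 294 ###################
211 294 #############+++###
212 294 #########+-.-----..
213 294 #######+-----------
214 294 ######++-----------
215 294 #######++++++++++++
```

Joint 5 is near its range end, so I ease the tilt, and go to tip height about 37 mm.

Emit:
step_arm:
  targets:
    - [[0,0,0,0,0,-0.06,0],[0,0,0,0,0,-0.06,0],[0,-0.3,0,0.23,0,0,0],[0,-0.3,0,0.23,0,0,0],[0,0,0,0,0,0,0]]

```text
time: 16.0
position: [526.5, 22.1, 16.6]
orientation: [[0.971, -0.088, 0.221], [-0.086, -0.996, -0.02], [0.222, 0.0, -0.975]]
wrist_force: [0.3, -0.3, 0.4]
width: 0.5
grasp_force: 0.0
```

```bash
python3 - <<'E'
from h import *
rel(528.5,21.7,18)
E
```

```text
t 16.0 pos [526.5  22.1  16.6] yaw -0.088 tilt [ 0.222  0.    -0.975] F [ 0.3 -0.3  0.4] w 0.5 j [-0.08  0.56  2.12 -0.01  0.24  1.58] -> tool cm [ 0.22  0.02 -0.09]
```

Emit:
step_arm:
  targets:
    - [[0,0,-0.4,0,0,0,0],[0,0,-0.4,0,0,0,0],[0,0,-0.4,0,0,0,0],[0,0,-0.4,0,0,0,0],[0,0,-0.2,0,0,0,0],[0,0,0,0,0,0,0]]

```text
time: 16.6
position: [529.5, 40.2, 17.3]
orientation: [[0.971, -0.088, 0.222], [-0.086, -0.996, -0.02], [0.223, 0.0, -0.975]]
wrist_force: [-0.4, -0.6, -0.0]
width: 0.3
grasp_force: 0.2
```

Emit:
step_arm:
  targets:
    - [[0,0,-0.2,0,0,0,0],[0,0,0,0,0,0,0]]

```text
time: 16.8
position: [529.7, 42.0, 17.2]
orientation: [[0.971, -0.088, 0.222], [-0.086, -0.996, -0.02], [0.223, 0.0, -0.975]]
wrist_force: [-0.5, -0.6, -0.3]
width: 0.5
grasp_force: 0.3
```

Emit:
step_arm:
  targets:
    - [[0,0,-0.2,0,0,0,0],[0,0,0,0,0,0,0]]

```text
time: 17.0
position: [529.8, 44.0, 17.2]
orientation: [[0.971, -0.088, 0.222], [-0.086, -0.996, -0.02], [0.223, 0.0, -0.975]]
wrist_force: [-0.7, -0.8, 0.8]
width: 0.2
grasp_force: 0.4
```

```bash
python3 - <<'E'
from h import *
rel(528.5,21.7,18);tog()
E
```

```text
t 17.0 pos [529.8  44.   17.2] yaw -0.088 tilt [ 0.223  0.    -0.975] F [-0.7 -0.8  0.8] w 0.2 j [-0.03  0.56  2.11 -0.05  0.25  1.67] -> tool cm [ 0.08  2.23 -0.06]
scene off [334.7 218.3] on [339.7 218.6] pivot [337.  222.4]
212 326 +++++++++-....+++++++++
213 326 +++++++++-....+++++++++
214 326 +++++++#+-....+++++++++
215 326 ++--+++++-...--------++
216 326 ------+++-...-----+++-+
217 326 ------+++-...----------
218 326 .......---...----------
219 326 ........-..........----
220 326 .......................
221 326 .......................
222 326 .......................
223 326 .......................
224 326 .......................
225 326 .......................
226 326 .......................
227 326 .......................
228 326 .......................
top off [305.7 207.2] on [299.9 206.5] pivot [303.  207.6]
199 294 ...................
200 294 ....---............
201 294 ....+###+++-+++--..
202 294 ----+++##+--+##+##-
203 294 #####+++++++++++#+-
204 294 ###++++++++++#####+
205 294 +++#+++++++++++++#+
206 294 +++++++++++++++++++
207 294 +++++++++++++++++++
208 294 +++++++++++++++++++
209 294 +++++++++++++++++++
210 294 +++++++++++++++++++
211 294 -+++++-+-+++++++-+-
212 294 -------------------
213 294 -------------------
214 294 -------------------
215 294 -------------------
```

Emit:
step_arm:
  targets:
    - [[0,0,-0.15,0,0,0,0],[0,0,0,0,0,0,0]]

```text
time: 17.3
position: [530.0, 45.5, 17.2]
orientation: [[0.971, -0.088, 0.222], [-0.086, -0.996, -0.02], [0.223, 0.0, -0.975]]
wrist_force: [0.4, -1.4, 1.5]
width: 0.8
grasp_force: 0.4
```

Emit:
step_arm:
  targets:
    - [[0,0,-0.15,0,0,0,0],[0,0,0,0,0,0,0]]

```text
time: 17.5
position: [530.1, 47.0, 17.2]
orientation: [[0.971, -0.088, 0.222], [-0.086, -0.996, -0.02], [0.223, 0.0, -0.975]]
wrist_force: [-0.6, -1.2, 0.6]
width: 0.3
grasp_force: 0.3
```

Emit:
step_arm:
  targets:
    - [[0,0,-0.1,0,0,0,0],[0,0,0,0,0,0,0]]

```text
time: 17.7
position: [530.2, 48.0, 17.2]
orientation: [[0.971, -0.088, 0.222], [-0.086, -0.996, -0.02], [0.223, 0.0, -0.975]]
wrist_force: [0.3, -0.8, 0.3]
width: 0.2
grasp_force: 0.4
```

Emit:
step_arm:
  targets:
    - [[0,0,-0.1,0,0,0,0],[0,0,0,0,0,0,0]]

```text
time: 17.9
position: [530.3, 48.9, 17.2]
orientation: [[0.971, -0.088, 0.222], [-0.086, -0.996, -0.02], [0.223, 0.0, -0.975]]
wrist_force: [-0.7, -0.6, 0.7]
width: 0.4
grasp_force: 0.4
```

Emit:
step_arm:
  targets:
    - [[0,0,-0.1,0,0,0,0],[0,0,0,0,0,0,0]]

```text
time: 18.1
position: [530.4, 49.9, 17.2]
orientation: [[0.971, -0.088, 0.222], [-0.086, -0.996, -0.02], [0.223, 0.0, -0.975]]
wrist_force: [-0.6, -0.3, 0.4]
width: 0.4
grasp_force: 0.4
```

```bash
python3 - <<'E'
from h import *
rel(528.5,21.7,18);tog()
E
```

```text
t 18.1 pos [530.4  49.9  17.2] yaw -0.088 tilt [ 0.223  0.    -0.975] F [-0.6 -0.3  0.4] w 0.4 j [-0.02  0.56  2.1  -0.06  0.25  1.69] -> tool cm [ 0.08  2.83 -0.06]
scene off [334.7 218.3] on [339.7 218.6] pivot [337.  222.4]
212 326 ++++++-..-....+++++++++
213 326 ++++++-..-....+++++++++
214 326 ++++++---.....+++++++++
215 326 +-+++-++-....-----+-+++
216 326 ---------....-------+++
217 326 ---------....----------
218 326 .............----------
219 326 .............-.....----
220 326 .......................
221 326 .......................
222 326 .......................
223 326 .......................
224 326 .......................
225 326 .......................
226 326 .......................
227 326 .......................
228 326 .......................
top off [305.7 207.2] on [299.9 206.5] pivot [303.  207.6]
199 294 ...................
200 294 ..-++--............
201 294 .-+#####--+++++-...
202 294 --++++##+++++##+-..
203 294 #+++--++--++++##-..
204 294 +++++++++++#####+++
205 294 +++++++++++++++++++
206 294 +++++++++++++++++++
207 294 +++++++++++++++++++
208 294 +++++++++++++++++++
209 294 +++++++++++++++++++
210 294 +++++++++++++++++++
211 294 -----++--------+-++
212 294 ------------------+
213 294 ------------------+
214 294 ------------------+
215 294 ------------------+
```

Emit:
step_arm:
  targets:
    - [[0,0,-0.1,0,0,0,0],[0,0,0,0,0,0,0]]

```text
time: 18.4
position: [530.4, 50.9, 17.2]
orientation: [[0.971, -0.088, 0.222], [-0.086, -0.996, -0.02], [0.223, 0.0, -0.975]]
wrist_force: [-0.3, -0.9, 0.9]
width: 0.1
grasp_force: 0.4
```

Emit:
step_arm:
  targets:
    - [[0,0,-0.1,0,0,0,0],[0,0,0,0,0,0,0]]

```text
time: 18.6
position: [530.5, 51.9, 17.2]
orientation: [[0.971, -0.088, 0.222], [-0.086, -0.996, -0.02], [0.223, 0.0, -0.975]]
wrist_force: [0.6, -0.8, 1.1]
width: 0.1
grasp_force: 0.4
```

Emit:
step_arm:
  targets:
    - [[0,0,-0.1,0,0,0,0],[0,0,0,0,0,0,0]]

```text
time: 18.8
position: [530.6, 52.9, 17.2]
orientation: [[0.971, -0.088, 0.222], [-0.086, -0.996, -0.02], [0.223, 0.0, -0.975]]
wrist_force: [-0.2, -0.7, -0.3]
width: 0.2
grasp_force: 0.4
```

```bash
cat >> h.py <<'E'
def footdiff():
    import pickle;b0=pickle.load(open("s.pkl","rb"))[1];b=vision.snapshot("scene");c=cam(b)
    d=np.abs(b["image"].astype(int)-b0["image"]).max(2)
    for n,p in {"c1":(682,104,22),"c2":(669,-21,22),"c4":(505,120,22),"eR":(640,106,22),"eL":(640,-18,22),"dot":(530,84,22),"rook":(450,42,10),"bishop":(453,112,10),"book":(550,160,24),"swivel":(632,45,285),"post":(632,45,150)}.items():
        u,v=proj(c,p).round().astype(int);print(n,d[v-3:v+4,u-3:u+4].mean().round(1),end="; ")
    print()
E
python3 - <<'E'
from h import *
footdiff();tog()
E
```

```text
c1 1.3; c2 1.4; c4 1.6; eR 1.5; eL 1.1; dot 1.1; rook 1.8; bishop 1.8; book 1.7; swivel 39.5; post 16.1; 
scene off [334.7 218.3] on [339.7 218.6] pivot [337.  222.4]
212 326 ++++++-......-+++++++++
213 326 ++++++-......-+++++++++
214 326 +++++++--....-+++++++++
215 326 ++-++++--....-+--+--+++
216 326 ---------....-+---+-+++
217 326 ---------....----------
218 326 .............-+--------
219 326 .............--....----
220 326 .............+.........
221 326 .............-.........
222 326 .......................
223 326 .......................
224 326 .......................
225 326 .......................
226 326 .......................
227 326 .......................
228 326 .......................
top off [305.7 207.2] on [299.9 206.5] pivot [303.  207.6]
199 294 ...................
200 294 .-+++--............
201 294 .+####+++++++++-...
202 294 -+++++++-+####++...
203 294 #+-------++####+---
204 294 +++++++++#######+++
205 294 +++++++++++++++++##
206 294 ++++++++++++++++++#
207 294 ++++++++++++++++++#
208 294 ++++++++++++++++++#
209 294 ++++++++++++++++++#
210 294 +++++++++++++++++++
211 294 --+--------------++
212 294 -----------------++
213 294 -----------------++
214 294 -----------------++
215 294 -----------------++
```

Foot unmoved; a dark edge of the lever now appears right of the post (col 339). A few mm more.

Emit:
step_arm:
  targets:
    - [[0,0,-0.1,0,0,0,0],[0,0,0,0,0,0,0]]

```text
time: 19.15
position: [530.6, 53.9, 17.2]
orientation: [[0.971, -0.088, 0.222], [-0.086, -0.996, -0.02], [0.223, 0.0, -0.975]]
wrist_force: [0.1, -0.4, -0.7]
width: 0.4
grasp_force: 0.4
```

Emit:
step_arm:
  targets:
    - [[0,0,-0.1,0,0,0,0],[0,0,0,0,0,0,0]]

```text
time: 19.35
position: [530.7, 54.9, 17.2]
orientation: [[0.971, -0.088, 0.222], [-0.086, -0.996, -0.02], [0.223, 0.0, -0.975]]
wrist_force: [-0.7, 0.0, 0.6]
width: 0.5
grasp_force: 0.4
```

```bash
python3 - <<'E'
from h import *
rel(528.5,21.7,18);footdiff();tog()
E
```

```text
t 19.35 pos [530.7  54.9  17.2] yaw -0.088 tilt [ 0.223  0.    -0.975] F [-0.7  0.   0.6] w 0.5 j [-0.01  0.56  2.1  -0.07  0.26  1.71] -> tool cm [ 0.09  3.33 -0.06]
c1 1.7; c2 1.4; c4 1.4; eR 1.6; eL 1.5; dot 1.1; rook 1.6; bishop 2.3; book 1.6; swivel 39.1; post 21.1; 
scene off [334.7 218.3] on [339.7 218.6] pivot [337.  222.4]
212 326 ++++++-......-#++++++++
213 326 ++++++-......-#++++++++
214 326 +++++++--....-+++++++++
215 326 ++---+++-....-+----++-+
216 326 ---------....-+---+--++
217 326 ---------....-+--------
218 326 .............-+--------
219 326 .............-+-...----
220 326 .............+-........
221 326 .............+.........
222 326 .......................
223 326 .......................
224 326 .......................
225 326 .......................
226 326 .......................
227 326 .......................
228 326 .......................
top off [305.7 207.2] on [299.9 206.5] pivot [303.  207.6]
199 294 ...................
200 294 .++++--............
201 294 -#####+-.#+++++....
202 294 -++++++--++###+-..-
203 294 ++------+######++-+
204 294 +++++++++###+##++++
205 294 +++++++++++++++++++
206 294 +++++++++++++++++#+
207 294 +++++++++++++++++#+
208 294 +++++++++++++++++#+
209 294 +++++++++++++++++++
210 294 +++++++++++++++++++
211 294 +---------------+++
212 294 ----------------+++
213 294 ----------------+++
214 294 ----------------+++
215 294 -----------------++
```

Emit:
step_arm:
  targets:
    - [[0,0,2,0,0,0,0],[0,0,2,0,0,0,0],[0,0,0,-4,0,0,0],[0,0,0,-4,0,0,0],[0,0,0,-4,0,0,0],[0,0,0,0,0,0,0],[0,0,0,0,0,0,0]]

```text
time: 20.2
position: [500.8, 17.4, 134.8]
orientation: [[0.971, -0.088, 0.224], [-0.086, -0.996, -0.02], [0.225, 0.0, -0.974]]
wrist_force: [-0.2, 0.3, -1.5]
width: 0.6
grasp_force: 0.0
```

```bash
python3 - <<'E'
from h import *
import pickle
st=ctrl.observe();w=vision.snapshot("wrist");c=cam(w,st);pickle.dump((st,w),open("w.pkl","wb"))
print(st["position"],[proj(c,p).round() for p in((526.5,44.2,47),(528.3,64,47),(527.4,54.1,25),(530,84,22))])
k,R,t=c;print(-R.T@t,R[2],"tip in wrist cam",proj(c,np.array(st["position"])-20*np.array(st["orientation"])[:,2]),proj(c,np.array(st["position"])+11*np.array(st["orientation"])[:,2]))
save("w1",w["image"])
E
```

```text
[500.81855701  17.41696419 134.84300731] [array([291., 185.]), array([271., 185.]), array([283., 184.]), array([257., 184.])]
[528.035756    15.72670258 344.28955206] [-0.04230145  0.00326455 -0.99909956] tip in wrist cam [319.4501717  229.32947078] [319.30883818 213.53361391]
```

View pics/w1.png

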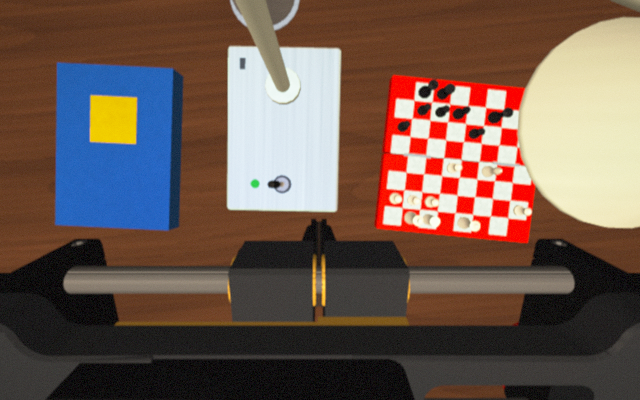

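The wrist view shows the lever leaning toward the green dot, tip near (272,184), where the full-on tip is predicted at (271,185). Checking its angle numerically.

```bash
python3 - <<'E'
from h import *
import pickle
st,w=pickle.load(open("w.pkl","rb"));c=cam(w,st);g=w["image"].max(2).astype(int)
for r in range(174,195):print(r,g[r,262:296:1])
im=w["image"].astype(int);m=(im[...,1]-im[...,0]>60)&(im[...,1]-im[...,2]>40);m[:170]=0;m[200:]=0;ys,xs=np.nonzero(m);print("dot",xs.mean(),ys.mean())
for a in(.2,.3,.44):
  s,cs=np.sin(a),np.cos(a)
  P=lambda l,side:np.array([527.4,54.1,25])+(l*s+side*cs)*np.array([.087,.996,0])+np.array([0,0,l*cs-side*s])
  print(a,"tip edges",[proj(c,P(24,q)).round(1) for q in(4,-4)],"sleeve low",[proj(c,P(10,q)).round(1) for q in(4,-4)])
E
```

```text
174 [244 243 245 245 245 245 242 244 245 244 242 243 243 244 243 242 243 240
 234 228 232 235 238 242 243 244 243 244 244 243 244 243 243 241]
175 [244 244 244 245 246 245 245 244 245 243 242 242 244 244 240 232 227 216
 186 175 181 200 209 224 236 242 243 244 245 244 243 242 242 242]
176 [245 245 244 247 246 245 244 245 244 243 243 243 245 243 226 188 169 150
 135 135 136 141 141 164 197 229 242 245 244 244 244 243 243 243]
177 [242 244 244 245 247 245 244 244 245 244 243 243 243 231 178 141 143 150
 162 171 174 167 151 132 135 166 223 241 244 245 243 242 243 242]
178 [243 245 244 246 245 245 245 245 246 244 241 243 235 190 138 144 177 198
 209 212 218 211 203 171 141 126 155 224 242 243 244 244 244 244]
179 [244 244 246 247 246 245 245 245 243 236 232 228 194 141 144 180 203 219
 219 220 223 224 221 211 184 141 121 170 230 245 245 243 243 242]
180 [242 244 245 246 246 246 241 231 217 191 172 170 120  99 144 166 188 209
 218 213 217 223 224 223 216 184 128 125 191 240 244 244 244 243]
181 [243 244 245 246 248 244 223 161 121  88  86  78  51  53  77  94 118 173
 186 186 198 204 217 2
[... 1589 characters left out ...]
45 245 244 246 245 244 243]
193 [243 245 247 247 246 244 243 244 246 242 245 244 245 244 243 243 238 231
 221 211 210 217 226 241 242 246 246 245 244 245 245 245 246 243]
194 [245 245 247 247 246 244 243 244 244 245 243 245 246 244 243 243 244 243
 244 242 242 244 242 246 245 245 245 244 245 246 244 244 244 242]
dot 254.5 183.13793103448276
0.2 tip edges [array([272.2, 184.8]), array([279.7, 184.8])] sleeve low [array([276.8, 184.6]), array([284. , 184.6])]
0.3 tip edges [array([270.2, 184.8]), array([277.3, 184.8])] sleeve low [array([276.1, 184.6]), array([283. , 184.6])]
0.44 tip edges [array([267.6, 184.7]), array([274.1, 184.8])] sleeve low [array([275.2, 184.6]), array([281.6, 184.6])]
```

The lever leans about 0.39 rad to the ON side, perhaps just short of the stop (0.44), and I never felt the stop. I'll push again with the tip slightly lower until a firm force shows.

Emit:
step_arm:
  targets:
    - [[0,0,-2,0,0,0,0],[0,0,0,4,0,0,0],[0,0,0,4,0,0,0],[0,0,0,3,0,0,0],[0,0,0,1,0,0,0],[0,0,0,0.4,0,0,0],[0,0,-0.4,0,0,0,0],[0,0,-0.4,0,0,0,0],[0,0,-0.3,0,0,0,0],[0,0,-0.2,0,0,0,0],[0,0,-0.1,0,0,0,0],[0,0,0,0,0,0,0]]

```text
time: 21.45
position: [531.2, 49.0, 13.7]
orientation: [[0.971, -0.088, 0.223], [-0.086, -0.996, -0.02], [0.224, 0.0, -0.975]]
wrist_force: [-0.0, -0.3, 0.8]
width: 0.6
grasp_force: 0.0
```

Emit:
step_arm:
  targets:
    - [[0,0,-0.2,0,0,0,0],[0,0,0,0,0,0,0]]

```text
time: 21.65
position: [531.3, 50.9, 13.4]
orientation: [[0.971, -0.088, 0.222], [-0.086, -0.996, -0.02], [0.223, 0.0, -0.975]]
wrist_force: [0.3, 0.5, -0.1]
width: 0.7
grasp_force: 0.0
```

Emit:
step_arm:
  targets:
    - [[0,0,-0.2,0,0,0,0],[0,0,0,0,0,0,0]]

```text
time: 21.85
position: [531.5, 52.9, 13.3]
orientation: [[0.971, -0.088, 0.222], [-0.086, -0.996, -0.02], [0.223, 0.0, -0.975]]
wrist_force: [0.1, -0.4, 0.2]
width: 0.3
grasp_force: 0.0
```

Emit:
step_arm:
  targets:
    - [[0,0,-0.1,0,0,0,0],[0,0,0,0,0,0,0]]

```text
time: 22.05
position: [531.6, 53.8, 13.3]
orientation: [[0.971, -0.088, 0.222], [-0.086, -0.996, -0.02], [0.223, 0.0, -0.975]]
wrist_force: [0.2, -1.3, 0.0]
width: 0.2
grasp_force: 0.5
```

Emit:
step_arm:
  targets:
    - [[0,0,-0.1,0,0,0,0],[0,0,0,0,0,0,0]]

```text
time: 22.25
position: [531.6, 54.7, 13.3]
orientation: [[0.971, -0.088, 0.222], [-0.086, -0.996, -0.02], [0.223, 0.0, -0.975]]
wrist_force: [-0.6, -2.4, -0.6]
width: 0.3
grasp_force: 1.2
```

Emit:
step_arm:
  targets:
    - [[0,0,-0.1,0,0,0,0],[0,0,0,0,0,0,0]]

```text
time: 22.45
position: [531.7, 55.4, 13.3]
orientation: [[0.971, -0.089, 0.222], [-0.086, -0.996, -0.02], [0.223, 0.001, -0.975]]
wrist_force: [-0.4, -7.4, -0.3]
width: -0.0
grasp_force: 3.1
```

Emit:
step_arm:
  targets:
    - [[0,0,-0.05,0,0,0,0],[0,0,0,0,0,0,0]]

```text
time: 22.65
position: [531.7, 55.8, 13.3]
orientation: [[0.971, -0.089, 0.222], [-0.086, -0.996, -0.02], [0.223, 0.001, -0.975]]
wrist_force: [1.0, -8.2, -1.0]
width: 0.5
grasp_force: 3.6
```

The stop is felt (7–8 N). Backing off and lifting clear.

Emit:
step_arm:
  targets:
    - [[0,0,1,0,0,0,0],[0,0,2,0,0,0,0],[0,0,1,0,0,0,0],[0,0,0,-4,0,0,0],[0,0,0,-4,0,0,0],[0,0,0,-4,0,0,0],[0,0,0,0,0,0,0],[0,0,0,0,0,0,0]]

```text
time: 23.45
position: [501.9, 18.9, 130.9]
orientation: [[0.971, -0.088, 0.224], [-0.086, -0.996, -0.02], [0.225, 0.0, -0.974]]
wrist_force: [0.7, 0.1, 0.1]
width: 0.2
grasp_force: 0.0
```

```bash
python3 - <<'E'
from h import *
import pickle
st0,w0=pickle.load(open("w.pkl","rb"))
rel(500.8,17.4,134.8);st=ctrl.observe();w=vision.snapshot("wrist");c=cam(w,st);g=w["image"].max(2).astype(int)
def meas(im,c):
  g=im.max(2).astype(int);i=im.astype(int);m=(i[...,1]-i[...,0]>60)&(i[...,1]-i[...,2]>40);m[:160]=0;m[210:]=0;ys,xs=np.nonzero(m)
  dx,dy=xs.mean(),ys.mean();r=int(round(dy))+1;row=g[r,int(dx)+6:int(dx)+45]
  print("dot",dx.round(1),dy.round(1),row-0)
  print("pred",[proj(c,p).round(1) for p in((528.3,64.2,46.7),(527.4,54.1,25),(530,84,22))])
meas(w0["image"],cam(w0,st0));meas(w["image"],c);footdiff();capfind()
E
```

```text
t 23.45 pos [501.9  18.9 130.9] yaw -0.088 tilt [ 0.225  0.    -0.974] F [0.7 0.1 0.1] w 0.2 j [-0.09  0.32  2.08  0.    0.52  1.56] -> tool cm [-0.    0.16 -0.4 ]
dot 254.5 183.1 [243 246 244 243 246 247 243 187  87  46  47  53  52  54  33  24  24  16
  25  49  98 134 160 188 199 217 223 220 182 124 132 206 243 245 244 244
 242 243 243]
pred [array([270.9, 184.7]), array([283.4, 184.5]), array([256.5, 184.5])]
dot 255.0 184.0 [246 244 244 245 248 240 147  54  36  38  48  42  42  31  17  15  16  27
  51  99 130 150 182 192 201 220 224 216 165 119 139 219 243 244 244 243
 241 244 243]
pred [array([271.9, 185.7]), array([284.5, 185.4]), array([257.2, 185.4])]
c1 1.6; c2 1.5; c4 3.1; eR 1.4; eL 1.3; dot 2.0; rook 1.5; bishop 1.9; book 1.4; swivel 23.2; post 19.1; 
cap [365.3 195. ] [ 8  8  7  7 30] [ 540.7 -137.5  268. ] phi 1.107 r 204.1
```

```bash
python3 -c "
from bench import ctrl
print(ctrl.job_done())"
```

```text
the job is handed in; nothing more can be done
None
```

The job is handed in: by my measurements the shade hangs over the middle of the leftmost chessboard, the switch is pushed to its ON stop, and the lamp's foot and the nearby things I checked have not visibly moved; the judge gave no result.

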